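# Grade the pigment pots along the rail

### The job

Put the four white lidded pigment pots in order of size along the wooden rail: one standing in the middle of each grey felt pad, the smallest next to the brass post and each next one larger, so that the largest is at the far end from the post. Keep the pots upright all the while, and leave the little blue water dish where it is.

Things in the scene. Friction and masses are not known exactly. Their poses are not given: they have to be found in the camera images.
- pot_1: the smallest of four white plastic lidded pigment pots: an upright cylinder 32 mm in diameter and 36 mm high, loose, under 0.25 kg; origin at the centre of its underside, z up. It starts on the bench in a loose row along y, mixed with the other pots and the dish.
- pot_2: the second smallest of four white plastic lidded pigment pots: an upright cylinder 42 mm in diameter and 46 mm high, loose, under 0.25 kg; origin at the centre of its underside, z up. Small odds and ends up to 14 mm high lie in the gaps left and right of the pots (+y and -y sides).
- pot_3: the second largest of four white plastic lidded pigment pots: an upright cylinder 52 mm in diameter and 56 mm high, loose, under 0.25 kg; origin at the centre of its underside, z up. Room for fingers is before and behind each pot (-x and +x sides): 60 mm free of anything over 10 mm high.
- pot_4: the largest of four white plastic lidded pigment pots: an upright cylinder 62 mm in diameter and 66 mm high, loose, under 0.25 kg; origin at the centre of its underside, z up. It starts somewhere in the loose row.
- pad_a: round grey felt pad, 72 mm in diameter and 3 mm thick, the first from the left (the +y end) of four equal pads on the wooden rail; fixed; origin at the centre of its underside, which is the rail top, 10 mm above the bench, so its top is 13 mm above the bench. The pads lie in a straight line, 85 mm apart.
- pad_b: round grey felt pad, 72 mm in diameter and 3 mm thick, the second from the left of four equal pads on the wooden rail; fixed; origin at the centre of its underside, which is the rail top, 10 mm above the bench, so its top is 13 mm above the bench. The rail, a flat strip 95 mm wide, runs roughly along y, turned by up to 0.12 rad.
- pad_c: round grey felt pad, 72 mm in diameter and 3 mm thick, the third from the left of four equal pads on the wooden rail; fixed; origin at the centre of its underside, which is the rail top, 10 mm above the bench, so its top is 13 mm above the bench. Nothing taller than the rail stands within 70 mm before or behind the pads.
- pad_d: round grey felt pad, 72 mm in diameter and 3 mm thick, the last, at the right (the -y end) of four equal pads on the wooden rail; fixed; origin at the centre of its underside, which is the rail top, 10 mm above the bench, so its top is 13 mm above the bench.
- brass_post: small turned brass post, 38 mm high and 22 mm wide, fixed on the rail beyond one of its two end pads, 65 mm from that pad's centre (left or right end, it varies; a low dark wooden strip marks the other end); origin at the centre of its foot.
- dish: small round blue ceramic water dish, open, 76 mm across and 28 mm high, 0.2 kg, loose, standing among the pots; origin at the centre of its underside.
Mind the look-alikes: they are no part of the job. What is shaped like the pot_1 but red or turquoise is not meant. What is shaped like the pot_2 but purple is not meant.

How it is judged:
By the outcome, as a careful person would: the job done as asked, in the order asked, and still so for the second after the job is handed in, with the robot touching nothing.
It also fails if it takes over 106 s, if anything falls off the work surface, if the arm or the gripper's body presses on something with over 40 N, if the wrist force passes 120 N, or if a joint passes its speed limit or range.

### The arm

A 6-joint arm with a two-finger parallel gripper is mounted at the origin on the work surface. World frame = base frame: x ahead of the robot, y to its left, z up, the work surface at z = 0. Lengths are in mm, angles in rad, forces in N, time in s.
With the tool pointing down it reaches from about 300 to 775 mm from the base axis. Payload 14.6 kg.
Tool frame: the origin (TCP) lies between the finger pads; the fingertips stand 19 mm ahead of it and the grasp point (between the pads) is the TCP; z points along the fingers, y is the line along which they close (so a half turn about z gives the same grasp; the last joint's range is limited). The gripper opens to 94 mm and grips with 3 to 60 N. Pads are 16 mm wide; open, the fingers measure 119 mm over their backs; the gripper's body (75 mm by 177 mm) begins 78 mm behind the grasp point.
Start: joints at [-1.169, 0.3, 1.521, -0, 1.321, -0.067], TCP at [248.491, -490.654, 224.446] pointing down, gripper open.
Joint ranges: [-3.03, 3.03], [-0.79, 2.21], [0.23, 2.52], [-1.04, 4.18], [0, 3.07], [-2.55, 2.55]. Speed limits (rad/s): [2.22, 2.22, 2.57, 3.14, 3.14, 3.14].

### API

Orientations are given as [roll, pitch, yaw] about the fixed x, y, z axes, in that order (R = Rz(yaw) Ry(pitch) Rx(roll)).
In Python, from cell import monitor, imaging, job, find_in, trace gives the robot as it stands. The module is installed in compiled form; this text tells all that it offers.
- The arm moves only by the tool arm_command, never from a script. Its argument "steps" is a list of rows, each a list of 5 numbers: the opening, from 0 (shut) to 1 (fully open), then the shift along the tool's x, y, z in mm, then the turn about the tool's z in degrees. In form: [[gripper, dx, dy, dz, turn], ...]. A call has 1 to 20 rows; each row is the pose to reach, as a shift and turn from the pose commanded when the call began, along the tool's axes at that moment; what a row does not reach only later rows make up. A row lasts 1/8 s, in which the tool goes at most 62.5 mm and 10.7 degrees, less where a joint would pass 70% of its speed; a pose out of reach is approached as far as the arm can. A call with a gripper value outside its range is refused whole. The fingers move at their own pace and stop on an object; "force" is the grip in N (left out, the last holds). Time passes only in rows, so rows that repeat a pose let the fingers close. It gives the time, the measured TCP pose, the force, the opening and the grip force at its end, in the units of the state.
- monitor.read_state(): the state, without advancing time (a new reading comes with each control period).
- imaging.camera(name): name is "scene" or "top"; returns a dict with "img" (420x560x3 uint8, red, green, blue), "mtx" (3x3 intrinsics, pixels), "view" (4x4, takes a point from world to camera coordinates). Camera axes: x right, y down, z forward; pixel columns grow to the right and rows downward; lengths in mm; the calibration is good to about 2 mm. A picture is of the moment at which its call begins. There is no depth.
- job.sign_off(): hands the job in; it is judged then, once.
Trained networks look in a picture, given as the dict that the camera call returned (one of the last four; its "shot" number tells which), for a name from the list of things; names that differ only in an ending like _2 or _b are one class to them, and where a whole thing is asked for, a point or a joint stands for the part that bears it (a point fixed in the world has none). Each returns a list of dicts, best first, with "p" (0 to 1); they miss things now and then, are a little off and sometimes report something else, mostly with a low value. They report only what shows in the picture. A call takes as long as a camera call. They do not tell look-alikes from the thing itself.
- find_in(picture, target): "rect" ([centre column, centre row, width, height] in pixels, round what is visible of it).
- trace(picture, target): "region" (420x560 bool, what is visible of it) and "rect" ([centre column, centre row, width, height] in pixels, round what is visible of it).
The state is a dict: "clock": time; "joints": joint angles; "qd": joint speeds; "effort": joint torques, N m; "eef_pos": TCP position; "eef_rot": TCP orientation; "wrist_force": force on the tool from outside, world axes, zero at the start; "moment": the same for the moment, N m; "finger_gap": finger opening in mm; "finger_force": force on a finger pad.
Only numpy, scipy, OpenCV 4.12 (cv2) and the standard library are available. Lean on these libraries where they do the work, as an engineer would, in place of code of your own. Each camera call takes 0.05 s, during which the arm holds its last target. There are 200 camera calls.

## Working session

There is one attempt and no reset: what is moved stays moved. The work goes in short steps, Python scripts to look and compute and a tool call to move; the robot and the scene stay as the last step left them, time stands still between calls to the robot, and variables do not carry over. Pictures are saved under pics/ and viewed, at most 14 in all, crops included, and the job is handed in when it is done.

Besides the shell and the picture viewer there is one more tool, called after "Call:" as name(argument=value, ...) on one line, values as JSON. arm_command: Moves the arm, as the interface text tells. Its arguments: {"type":"object","properties":{"steps":{"type":"array","items":{"type":"array","items":{"type":"number"}}},"force":{"type":"number"}},"required":["steps"]}

```bash
mkdir -p pics
cat > h.py <<'E'
import numpy as np, cv2
from cell import monitor, imaging, job, find_in, trace
def ray(c,u,v,z):
    K=np.array(c["mtx"]);V=np.array(c["view"]);R=V[:3,:3];t=V[:3,3]
    o=-R.T@t; d=R.T@np.linalg.inv(K)@np.array([u,v,1.0])
    return o+d*(z-o[2])/d[2]
def proj(c,p):
    V=np.array(c["view"]);q=np.array(c["mtx"])@(V[:3,:3]@np.array(p,float)+V[:3,3]);return q[:2]/q[2]
def save(c,n,img=None):
    cv2.imwrite("pics/"+n,cv2.cvtColor(c["img"] if img is None else img,cv2.COLOR_RGB2BGR))
E
python3 - <<'E'
from h import *
for n in("top","scene"):
    c=imaging.camera(n); save(c,n+"0.png")
    V=np.array(c["view"]);print(n,(-V[:3,:3].T@V[:3,3]).round())
    for t in("pot_1","pot_2","pot_3","pot_4","pad_a","brass_post","dish"):
        for r in find_in(c,t): print(t,np.round(r["p"],2),np.round(r["rect"],1), ray(c,r["rect"][0],r["rect"][1],20)[:2].round())
s=monitor.read_state();print(s["eef_pos"],s["eef_rot"],s["clock"])
E
```

```text
top [ 339.  -70. 1006.]
pot_1 0.94 [136.6 260.4  35.6  29.9] [448. 264.]
pot_1 0.78 [191.8 246.5  21.4  19.4] [473. 132.]
pot_1 0.73 [122.8 217.1  25.4  18.9] [555. 299.]
pot_1 0.72 [252.1 252.6  19.5  24.3] [450. -12.]
pot_1 0.59 [348.9 233.3  13.2  14.6] [ 482. -248.]
pot_1 0.48 [381.5 248.9  19.7  11.4] [ 440. -323.]
pot_1 0.48 [421.6 245.6  16.   14.9] [ 442. -420.]
pot_2 0.94 [136.6 260.4  35.6  29.9] [448. 264.]
pot_2 0.78 [191.8 246.5  21.4  19.4] [473. 132.]
pot_2 0.73 [122.8 217.1  25.4  18.9] [555. 299.]
pot_2 0.72 [252.1 252.6  19.5  24.3] [450. -12.]
pot_2 0.59 [348.9 233.3  13.2  14.6] [ 482. -248.]
pot_2 0.48 [381.5 248.9  19.7  11.4] [ 440. -323.]
pot_2 0.48 [421.6 245.6  16.   14.9] [ 442. -420.]
pot_3 0.94 [136.6 260.4  35.6  29.9] [448. 264.]
pot_3 0.78 [191.8 246.5  21.4  19.4] [473. 132.]
pot_3 0.73 [122.8 217.1  25.4  18.9] [555. 299.]
pot_3 0.72 [252.1 252.6  19.5  24.3] [450. -12.]
pot_3 0.59 [348.9 233.3  13.2  14.6] [ 482. -248.]
pot_3 0.48 [381.5 248.9  19.7  11.4] [ 440. -323.]
pot_3 0.48 [421.6 245.6  16.   14.9] [ 442. -420.]
pot_4 0.94 [136.6 260.4  35.6
[... 1485 characters left out ...]
.]
pot_4 0.9 [257.9 187.3  21.7  29.8] [439.  -8.]
pot_4 0.86 [181.4 254.1  18.7  24.3] [ 481. -252.]
pot_4 0.81 [310.8 166.8  16.5  25.6] [473. 139.]
pot_4 0.8 [ 87.7 295.1  18.7  28.1] [ 443. -425.]
pot_4 0.77 [336.4 139.8  25.1  31.5] [442. 279.]
pot_4 0.61 [137.  264.4  20.6  23.5] [ 443. -327.]
pad_a 0.97 [331.6 233.8  36.6  28.2] [652.  -0.]
pad_a 0.87 [357.4 216.2  29.4  18.4] [658.  80.]
pad_a 0.67 [303.5 257.1  37.7  26.9] [653. -88.]
pad_a 0.66 [268.4 277.4  35.8  31.5] [ 640. -170.]
brass_post 0.53 [330.1 232.8  34.7  26.3] [648.  -0.]
dish 0.74 [222.1 214.2  30.1  30.1] [ 450. -124.]
[ 248.47039293 -490.65348276  224.43346668] [-3.14156683e+00  3.28326249e-05  4.68827076e-01] 0.8
```

View pics/top0.png

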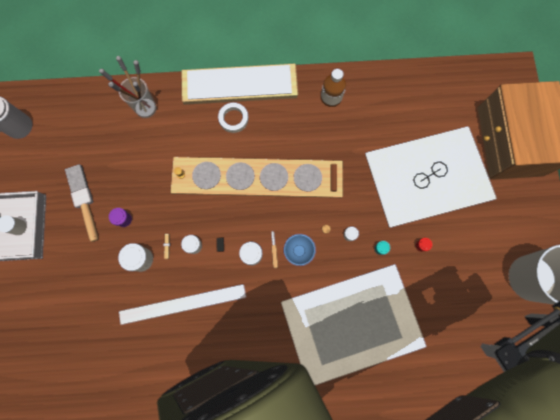

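View pics/scene0.png

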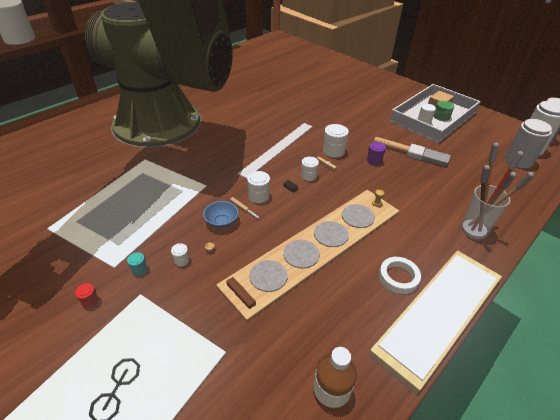

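The top view shows seven pot-shaped candidates:
- White: (135,258), (191,244), (251,253) and (352,233).
- Look-alikes: purple (119,217), turquoise (383,248) and red (425,244).

Only the four white ones fit. The brass post is at (180,173), the left end, so pad_a takes pot_1 and pad_d takes pot_4. Next I'll fit positions from the silhouettes and check a crop.

```bash
cat >> h.py <<'E'
from scipy.optimize import least_squares
A=np.linspace(0,2*np.pi,60)
def sil(c,x,y,z0,D,H):
    P=[proj(c,(x+D/2*np.cos(a),y+D/2*np.sin(a),z)) for a in A for z in (z0,z0+H)]
    h=cv2.convexHull(np.float32(P)); m=cv2.moments(h); b=np.array(P)
    return np.array([m["m10"]/m["m00"],m["m01"]/m["m00"]]),m["m00"]
def fit(obs,x,y,z0,D,H):
    # obs: list of (cam, centroid, area)
    f=lambda q:np.concatenate([sil(c,q[0],q[1],z0,D,H)[0]-m for c,m,a in obs])
    r=least_squares(f,[x,y],diff_step=1e-3)
    return r.x,r.fun,[a/sil(c,*r.x,z0,D,H)[1] for c,m,a in obs]
def obs(c,target):
    out=[]
    for r in trace(c,target):
        m=np.asarray(r["region"]);v,u=np.nonzero(m)
        if len(u): out.append((c,np.array([u.mean(),v.mean()]),m.sum(),r["p"],m))
    return out
def near(c,O,x,y,z):
    p=proj(c,(x,y,z)); O=[o for o in O if np.linalg.norm(o[1]-p)<14]
    return min(O,key=lambda o:np.linalg.norm(o[1]-p))[:3] if O else None
S={1:(32,36),2:(42,46),3:(52,56),4:(62,66)}
E
python3 - <<'E'
from h import *
T=imaging.camera("top");C=imaging.camera("scene")
for tgt,items in (("pot_1",[(4,448,264),(2,473,132),(3,450,-12),(1,482,-248)]),("pad_a",[("a",645,90),("b",645,6),("c",640,-79),("d",630,-160)]),("dish",[("dish",453,-122)])):
    O=[(c,obs(c,tgt)) for c in (T,C)]
    for n,x,y in items:
        D,H,z0=(72,3,10) if tgt=="pad_a" else (76,28,0) if tgt=="dish" else (*S[n],0)
        o=[k for k in (near(c,q,x,y,z0+H/2) for c,q in O) if k]
        print(n,len(o),*[np.round(k,2) for k in fit(o,x,y,z0,D,H)], [fit([k],x,y,z0,D,H)[0].round(1) for k in o])
s=T["img"][150:290,90:450];save(T,"crop.png",cv2.resize(s,None,fx=2.2,fy=2.2,interpolation=cv2.INTER_CUBIC))
E
```

```text
4 2 [451.7  260.38] [ 0.47  0.51  0.75 -0.06] [0.93 0.9 ] [array([453. , 261.5]), array([450.5, 258.7])]
2 2 [476.64 131.  ] [ 0.66  0.34  0.72 -0.42] [0.96 0.94] [array([477.6, 132.6]), array([476.5, 128.5])]
3 1 [446.61  -8.76] [0. 0.] [0.92] [array([446.6,  -8.8])]
1 2 [ 478.94 -252.36] [0.54 0.75 0.73 0.38] [0.87 0.78] [array([ 480.8, -251.2]), array([ 477.1, -252.8])]
a 2 [652.47  93.91] [ 0.77  0.59  0.82 -0.31] [0.99 1.02] [array([654.2,  95.8]), array([651.8,  91.8])]
b 2 [645.32   8.68] [ 0.78  0.44  0.71 -0.34] [1.   1.04] [array([646.6,  10.6]), array([644.9,   6.9])]
c 2 [638.71 -76.02] [ 0.63  0.35  0.55 -0.21] [1.   0.94] [array([639.7, -74.5]), array([638.3, -77.2])]
d 2 [ 630.84 -160.72] [ 0.79  0.11  0.5  -0.39] [1.02 1.03] [array([ 631.3, -158.8]), array([ 630.8, -162. ])]
dish 2 [ 446.7  -123.83] [0.1  2.06 1.28 2.06] [0.97 0.69] [array([ 451.7, -123.9]), array([ 439.8, -121.7])]
```

View pics/crop.png

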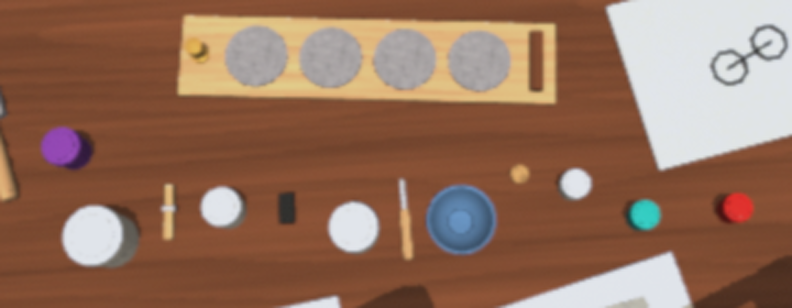

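The crop confirms the four white pots, in relative sizes that match, with the post at the left end. The residuals suggest a half-pixel offset in my centroids. I'll refit with that while the arm moves above pot_1 with the fingers closing along world x.

Call:
arm_command(steps=[[1,60,-20,20,-10],[1,120,-40,40,-20],[1,180,-60,60,-30],[1,240,-85,80,-40],[1,313,-108,80,-50],[1,313,-108,80,-60],[1,313,-108,80,-63.14],[1,313,-108,80,-63.14],[1,313,-108,80,-63.14],[1,313,-108,80,-63.14],[1,313,-108,80,-63.14],[1,313,-108,80,-63.14]])

```text
clock: 2.7
eef_pos: [478.8, -253.0, 144.5]
eef_rot: [-3.142, 0.0, 1.57]
wrist_force: [-0.4, 0.6, -0.5]
finger_gap: 93.6
finger_force: 0.0
```

```bash
sed -i 's/u.mean(),v.mean()/u.mean()+.5,v.mean()+.5/' h.py
python3 - <<'E'
from h import *
T=imaging.camera("top");C=imaging.camera("scene")
for tgt,items in (("pot_1",[(4,448,264),(2,473,132),(3,450,-12),(1,482,-248)]),("pad_a",[("a",645,90),("b",645,6),("c",640,-79),("d",630,-160)])):
    O=[(c,obs(c,tgt)) for c in (T,C)]
    for n,x,y in items:
        D,H,z0=(72,3,10) if tgt=="pad_a" else (*S[n],0)
        o=[k for k in (near(c,q,x,y,z0+H/2) for c,q in O) if k]
        if o: print(n,["top" if k[0] is T else "scene" for k in o],*[np.round(k,2) for k in fit(o,x,y,z0,D,H)], [fit([k],x,y,z0,D,H)[0].round(1) for k in o])
s=monitor.read_state();print(s["eef_pos"],s["eef_rot"],s["clock"],s["joints"])
save(C,"s1.png")
E
```

```text
4 ['top', 'scene'] [451.85 260.82] [ 0.62  0.18  0.63 -0.74] [0.93 0.96] [array([452.4, 262.3]), array([452.9, 256.9])]
2 ['top', 'scene'] [477.09 130.16] [ 0.34 -0.2   0.12 -0.66] [0.92 0.79] [array([476.7, 131. ]), array([478.6, 128. ])]
3 ['top', 'scene'] [445.52 -10.65] [ 0.28  0.17  0.31 -0.08] [0.93 0.91] [array([446., -10.]), array([445.2, -11.4])]
1 ['scene'] [ 480.94 -253.33] [-0.  0.] [0.8] [array([ 480.9, -253.3])]
a ['top', 'scene'] [652.75  93.09] [ 0.84 -0.07  0.5  -0.9 ] [1.08 0.93] [array([652.7,  95.2]), array([653.7,  90. ])]
b ['top', 'scene'] [646.05   7.95] [ 0.61 -0.22  0.27 -0.68] [0.99 0.96] [array([645.6,   9.5]), array([646.9,   6. ])]
c ['top', 'scene'] [638.26 -76.8 ] [ 0.51 -0.08  0.27 -0.42] [0.98 0.95] [array([638.1, -75.5]), array([638.6, -78. ])]
d ['top', 'scene'] [ 631.27 -160.6 ] [ 0.5  -0.18  0.2  -0.42] [1.02 0.97] [array([ 630.9, -159.3]), array([ 631.7, -161.6])]
[ 478.92140694 -252.88376429  144.43748807] [-3.14156795e+00  6.50593131e-06  1.57077402e+00] 3.0 [-5.53439695e-01  3.60616021e-01  1.63586560e+00 -2.03332753e-05
  1.14512862e+00 -5.53408989e-01]
```

View pics/s1.png

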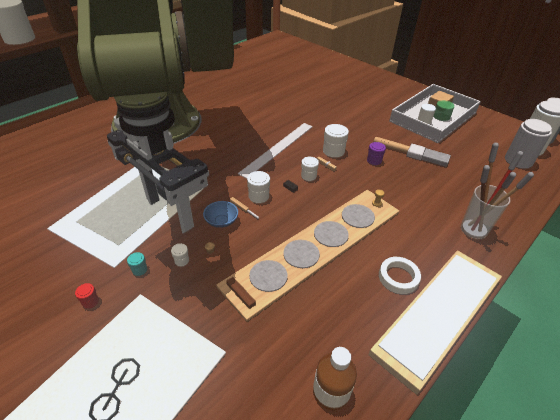

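The gripper hangs above pot_1, at (180,255) in this view, and the space in front and behind is free. Descending to grasp.

Call:
arm_command(steps=[[1,0.5,1,50,0],[1,0.5,1,90,0],[1,0.5,1,119,0],[1,0.5,1,119,0],[1,0.5,1,119,0],[0.1,0.5,1,119,0],[0.1,0.5,1,119,0],[0.1,0.5,1,119,0],[0.1,0.5,1,119,0],[0.1,0.5,1,119,0],[0.1,0.5,1,119,0],[0.1,0.5,1,119,0],[0.1,0.5,1,119,0],[0.1,0.5,1,110,0],[0.1,0.5,1,80,0],[0.1,0.5,1,20,0],[0.1,0.5,1,0,0],[0.1,0.5,1,0,0]], force=12)

```text
clock: 5.25
eef_pos: [480.4, -252.7, 146.2]
eef_rot: [3.139, 0.002, 1.571]
wrist_force: [0.6, -0.5, -0.1]
finger_gap: 31.7
finger_force: 12.0
```

Call:
arm_command(steps=[[0.1,30,15,0,0],[0.1,80,40,0,0],[0.1,130,65,0,0],[0.1,180,90,0,0],[0.1,230,115,0,0],[0.1,280,140,0,0],[0.1,325,163,0,0],[0.1,345.5,172.5,0,0],[0.1,345.5,172.5,0,0],[0.1,345.5,172.5,0,0],[0.1,345.5,172.5,40,0],[0.1,345.5,172.5,80,0],[0.1,345.5,172.5,98,0],[0.1,345.5,172.5,103,0],[0.1,345.5,172.5,105.5,0],[0.1,345.5,172.5,105.5,0],[0.1,345.5,172.5,105.5,0]])

```text
clock: 7.38
eef_pos: [652.8, 93.2, 39.8]
eef_rot: [3.14, -0.0, 1.571]
wrist_force: [0.5, 0.7, 0.7]
finger_gap: 31.8
finger_force: 12.0
```

Call:
arm_command(steps=[[0.1,0,0,1.2,0],[0.1,0,0,1.2,0],[0.6,0,0,1.2,0],[0.6,0,0,1.2,0],[0.6,0,0,1.2,0],[0.6,0,0,1.2,0],[0.6,0,0,-30,0],[1,0,0,-70,0],[1,0,0,-105,0],[1,8,-40,-105,0],[1,18,-90,-105,0],[1,28,-140,-105,0],[1,37,-175.5,-105,0],[1,37,-175.5,-105,0],[1,37,-175.5,-105,0]])

```text
clock: 9.25
eef_pos: [477.6, 130.1, 144.3]
eef_rot: [3.141, -0.0, 1.571]
wrist_force: [-0.5, -0.5, -0.2]
finger_gap: 93.9
finger_force: 0.0
```

```bash
cat > chk.py <<'E'
import sys
from h import *
T=imaging.camera("top");C=imaging.camera("scene")
P={"a":(652.9,92.9),"b":(645.7,8.3),"c":(638.5,-76.4),"d":(631.3,-161.1)}
O=[(c,obs(c,"pot_1")) for c in (T,C)]
for n,k in ((1,"a"),(2,"b"),(3,"c"),(4,"d")):
    x,y=P[k];o=[q for q in (near(c,w,x,y,13+S[n][1]/2) for c,w in O) if q]
    if o: print("pot",n,k,len(o),*[np.round(q,2) for q in fit(o,x,y,13,*S[n])],[fit([q],x,y,13,*S[n])[0].round(1) for q in o],"off",(fit(o,x,y,13,*S[n])[0]-[x,y]).round(1))
for n,x,y in ((2,477,130),(3,446,-10),(4,452,261)):
    o=[q for q in (near(c,w,x,y,S[n][1]/2) for c,w in O) if q]
    if o: print("row pot",n,fit(o,x,y,0,*S[n])[0].round(1),[fit([q],x,y,0,*S[n])[0].round(1) for q in o])
s=monitor.read_state();print(np.round(s["eef_pos"],1),s["clock"])
save(T,sys.argv[1]+"t.png");save(C,sys.argv[1]+"s.png")
E
python3 chk.py p1
```

```text
pot 1 a 2 [652.24  93.16] [ 0.43  0.07  0.31 -0.39] [0.89 0.88] [array([652.5,  94.2]), array([652.5,  91.7])] off [-0.7  0.3]
row pot 2 [476.9 127.3] [array([475.8, 126.5]), array([477.9, 128.1])]
row pot 3 [445.1 -10.4] [array([444.8, -10.2]), array([445.6, -10.9])]
[477.4 129.9 143.7] 9.45
```

View pics/p1s.png

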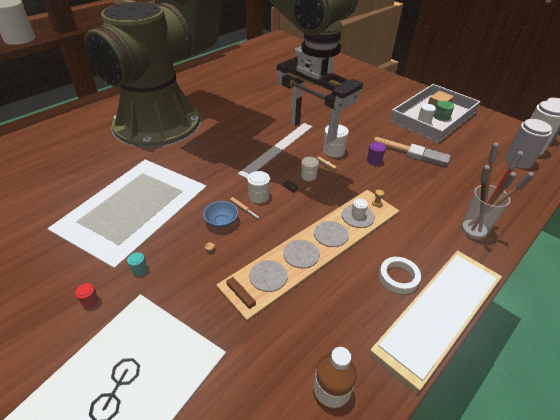

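pot_1 stands on the pad beside the post, at (360,210) and about 1 mm off centre. Next is pot_2, under the gripper.

Call:
arm_command(steps=[[1,-0.5,0,50,0],[1,-0.5,0,90,0],[1,-0.5,0,118,0],[1,-0.5,0,118,0],[1,-0.5,0,118,0],[0.1,-0.5,0,118,0],[0.1,-0.5,0,118,0],[0.1,-0.5,0,118,0],[0.1,-0.5,0,118,0],[0.1,-0.5,0,118,0],[0.1,-0.5,0,118,0],[0.1,-0.5,0,118,0],[0.1,-0.5,0,118,0],[0.1,-0.5,0,110,0],[0.1,-0.5,0,80,0],[0.1,-0.5,0,20,0],[0.1,-0.5,0,0,0],[0.1,-0.5,0,0,0]], force=12)

```text
clock: 11.7
eef_pos: [477.5, 129.7, 145.5]
eef_rot: [3.138, -0.001, 1.571]
wrist_force: [-0.2, 0.4, -1.2]
finger_gap: 41.6
finger_force: 12.0
```

Call:
arm_command(steps=[[0.1,-12,16,0,0],[0.1,-35,48,0,0],[0.1,-60,83,0,0],[0.1,-85,118,0,0],[0.1,-108,150,0,0],[0.1,-121.3,168.5,0,0],[0.1,-121.3,168.5,0,0],[0.1,-121.3,168.5,0,0],[0.1,-121.3,168.5,40,0],[0.1,-121.3,168.5,80,0],[0.1,-121.3,168.5,98,0],[0.1,-121.3,168.5,103,0],[0.1,-121.3,168.5,105.2,0],[0.1,-121.3,168.5,105.2,0],[0.1,-121.3,168.5,105.2,0],[0.6,-121.3,168.5,105.2,0],[0.6,-121.3,168.5,105.2,0],[0.6,-121.3,168.5,105.2,0],[0.6,-121.3,168.5,105.2,0]])

```text
clock: 14.08
eef_pos: [645.4, 8.3, 38.8]
eef_rot: [-3.142, -0.0, 1.571]
wrist_force: [0.4, 1.4, -0.2]
finger_gap: 56.8
finger_force: 0.0
```

Call:
arm_command(steps=[[0.6,0,0,-30,0],[1,0,0,-70,0],[1,0,0,-105,0],[1,-4,-40,-105,0],[1,-9,-90,-105,0],[1,-14,-140,-105,0],[1,-18.9,-185,-105,0],[1,-18.9,-200,-105,0],[1,-18.9,-200,-105,0],[1,-18.9,-200,-105,0]])

```text
clock: 15.32
eef_pos: [446.2, -10.6, 143.9]
eef_rot: [3.141, 0.0, 1.571]
wrist_force: [0.5, -0.0, 1.0]
finger_gap: 94.3
finger_force: 0.0
```

```bash
python3 chk.py p2
```

```text
pot 1 a 2 [652.43  92.57] [ 0.32 -0.04  0.19 -0.36] [0.72 0.77] [array([652.4,  93.4]), array([652.8,  91.4])] off [-0.5 -0.3]
pot 2 b 2 [645.11   9.76] [ 0.24 -0.17  0.06 -0.35] [0.81 0.91] [array([644.7,  10.4]), array([645.7,   8.9])] off [-0.6  1.5]
row pot 3 [445.7 -11.5] [array([445.7, -11.5])]
row pot 4 [451.8 260.2] [array([451.6, 260.7]), array([452.9, 258.4])]
[445.8 -10.6 143.5] 15.525
```

View pics/p2s.png

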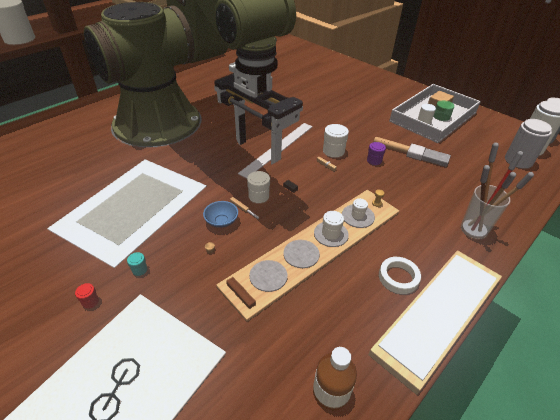

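pot_1 and pot_2 stand centred on their pads, at (360,210) and (333,225). The gripper is now above pot_3 at (258,187).

Call:
arm_command(steps=[[1,-0.5,0,50,0],[1,-0.5,0,90,0],[1,-0.5,0,112.7,0],[1,-0.5,0,112.7,0],[1,-0.5,0,112.7,0],[0.1,-0.5,0,112.7,0],[0.1,-0.5,0,112.7,0],[0.1,-0.5,0,112.7,0],[0.1,-0.5,0,112.7,0],[0.1,-0.5,0,112.7,0],[0.1,-0.5,0,112.7,0],[0.1,-0.5,0,112.7,0],[0.1,-0.5,0,105,0],[0.1,-0.5,0,80,0],[0.1,-0.5,0,20,0],[0.1,-0.5,0,0,0],[0.1,-0.5,0,0,0]], force=12)

```text
clock: 17.65
eef_pos: [445.9, -11.1, 145.1]
eef_rot: [3.139, 0.0, 1.571]
wrist_force: [0.2, -0.1, -1.0]
finger_gap: 51.7
finger_force: 12.0
```

Call:
arm_command(steps=[[0.1,-6,16,0,0],[0.1,-18,52,0,0],[0.1,-32,94,0,0],[0.1,-45,134,0,0],[0.1,-57,170,0,0],[0.1,-66,193,0,0],[0.1,-66,193,0,0],[0.1,-66,193,0,0],[0.1,-66,193,40,0],[0.1,-66,193,80,0],[0.1,-66,193,93,0],[0.1,-66,193,98,0],[0.1,-66,193,100,0],[0.1,-66,193,100,0],[0.1,-66,193,100,0],[0.75,-66,193,100,0],[0.75,-66,193,100,0],[0.75,-66,193,100,0],[0.75,-66,193,100,0]])

```text
clock: 20.02
eef_pos: [638.5, -77.1, 43.8]
eef_rot: [3.142, 0.0, 1.571]
wrist_force: [0.9, -0.5, 1.3]
finger_gap: 70.8
finger_force: 0.0
```

Call:
arm_command(steps=[[0.75,0,0,-30,0],[1,0,0,-70,0],[1,0,0,-106,0],[1,40,-22,-106,0],[1,90,-50,-106,0],[1,140,-77,-106,0],[1,190,-105,-106,0],[1,240,-132,-106,0],[1,290,-160,-106,0],[1,337.4,-186.4,-106,0],[1,337.4,-186.4,-106,0],[1,337.4,-186.4,-106,0],[1,337.4,-186.4,-106,0]])

```text
clock: 21.65
eef_pos: [452.6, 259.3, 149.7]
eef_rot: [3.142, 0.0, 1.569]
wrist_force: [0.4, -0.0, 1.0]
finger_gap: 94.0
finger_force: 0.0
```

```bash
python3 chk.py p3
```

```text
pot 1 a 2 [651.92  93.21] [ 0.39  0.1   0.31 -0.33] [0.81 0.75] [array([652.2,  94.2]), array([652.1,  91.9])] off [-1.   0.3]
pot 2 b 2 [645.2    9.14] [ 0.24 -0.15  0.07 -0.33] [0.85 0.85] [array([644.9,   9.7]), array([645.7,   8.3])] off [-0.5  0.8]
pot 3 c 2 [638.68 -76.54] [ 0.57  0.26  0.47 -0.24] [0.88 0.91] [array([639.4, -75.2]), array([638.5, -77.6])] off [ 0.2 -0.1]
pot 4 d 1 [ 619.08 -155.26] [-0.  0.] [0.9] [array([ 619.1, -155.3])] off [-12.2   5.8]
row pot 4 [452.2 259.8] [array([452. , 260.5]), array([453.9, 257.1])]
[452.4 259.7 149.7] 21.85
```

View pics/p3s.png

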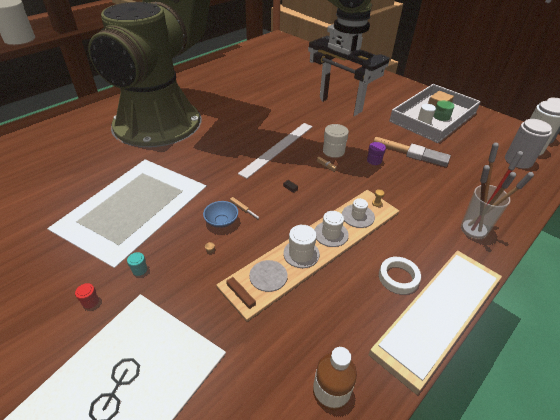

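Three pots stand in order on their pads. The "pot 4 d" match is false, because pad_d is still empty at (268,275). Grasping pot_4.

Call:
arm_command(steps=[[1,-0.3,0,50,0],[1,-0.3,0,90,0],[1,-0.3,0,113.7,0],[1,-0.3,0,113.7,0],[1,-0.3,0,113.7,0],[0.1,-0.3,0,113.7,0],[0.1,-0.3,0,113.7,0],[0.1,-0.3,0,113.7,0],[0.1,-0.3,0,113.7,0],[0.1,-0.3,0,113.7,0],[0.1,-0.3,0,113.7,0],[0.1,-0.3,0,106,0],[0.1,-0.3,0,80,0],[0.1,-0.3,0,30,0],[0.1,-0.3,0,0,0],[0.1,-0.3,0,0,0]], force=14)

```text
clock: 23.85
eef_pos: [452.7, 260.4, 151.8]
eef_rot: [3.138, -0.002, 1.571]
wrist_force: [-0.7, -0.0, -1.2]
finger_gap: 62.4
finger_force: 14.0
```

Call:
arm_command(steps=[[0.1,-20,8,0,0],[0.1,-60,25,0,0],[0.1,-105,44,0,0],[0.1,-150,63,0,0],[0.1,-195,82,0,0],[0.1,-240,101,0,0],[0.1,-285,120,0,0],[0.1,-330,139,0,0],[0.1,-375,158,0,0],[0.1,-410,174,0,0],[0.1,-421.1,179.2,0,0],[0.1,-421.1,179.2,0,0],[0.1,-421.1,179.2,0,0],[0.1,-421.1,179.2,40,0],[0.1,-421.1,179.2,80,0],[0.1,-421.1,179.2,94,0],[0.1,-421.1,179.2,99,0],[0.1,-421.1,179.2,101,0],[0.1,-421.1,179.2,101,0],[0.1,-421.1,179.2,101,0]])

```text
clock: 26.35
eef_pos: [631.5, -161.2, 49.6]
eef_rot: [3.14, 0.0, 1.571]
wrist_force: [-0.6, -0.2, -1.6]
finger_gap: 61.7
finger_force: 14.0
```

Call:
arm_command(steps=[[0.9,0,0,0,0],[0.9,0,0,0,0],[0.9,0,0,0,0],[0.9,0,0,0,0],[0.9,0,0,0,0],[0.9,0,0,-20,0],[1,0,0,-60,0],[1,0,0,-110,0],[1,-40,-30,-120,0],[1,-90,-70,-120,0],[1,-140,-110,-120,0],[1,-180,-140,-120,0],[1,-180,-140,-120,0],[1,-180,-140,-120,0]])

```text
clock: 28.1
eef_pos: [491.6, -340.9, 169.8]
eef_rot: [3.141, 0.001, 1.571]
wrist_force: [-0.6, 0.5, 0.8]
finger_gap: 94.1
finger_force: 0.0
```

```bash
python3 chk.py p4
```

```text
pot 1 a 2 [652.02  94.04] [ 0.57  0.21  0.48 -0.41] [0.7  0.91] [array([652.7,  95.4]), array([652.1,  92.2])] off [-0.9  1.1]
pot 2 b 2 [645.29   9.11] [ 0.25 -0.09  0.11 -0.29] [0.85 0.91] [array([645.1,   9.7]), array([645.7,   8.3])] off [-0.4  0.8]
pot 3 c 2 [638.37 -77.12] [ 0.23 -0.05  0.11 -0.21] [0.91 0.92] [array([638.3, -76.6]), array([638.6, -77.7])] off [-0.1 -0.7]
pot 4 d 2 [ 630.52 -161.94] [ 0.15  0.01  0.09 -0.09] [0.96 0.93] [array([ 630.6, -161.6]), array([ 630.6, -162.2])] off [-0.8 -0.8]
[ 491.9 -340.2  169. ] 28.3
```

View pics/p4s.png

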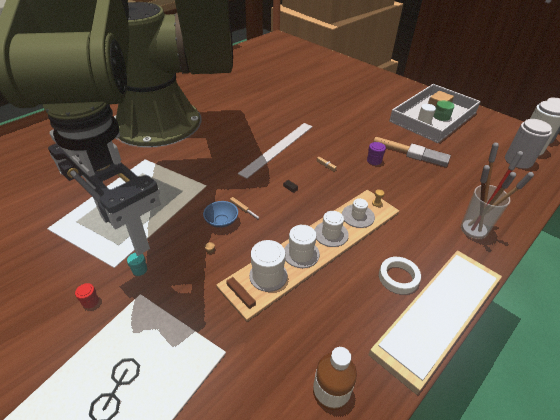

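View pics/p4t.png

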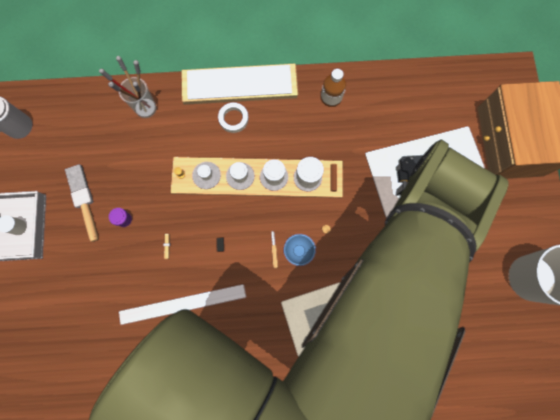

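Both views show the four pots upright on their pads, rising in size away from the post and each within 1.5 mm of centre. The dish hasn't moved, at (222,215) in the scene view, and the gripper is clear of everything.

```bash
python3 -c "from cell import job;print(job.sign_off())"
```

```text
the job is handed in; nothing more can be done
None
```

The job is handed in: the four white pots stand upright on their pads, smallest by the brass post to largest at the far end, each about 1.5 mm or less from its pad's centre, with the dish left where it was, at about 28 s of the 106 s allowed.

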